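# Load the delicate sample bottle

### The job

On the chromatography bench, pick up the amber glass bottle with the blue cap and stand it upright in the round well of the beige bottle holder, then let go. Its glass is very thin: never grip it with more than 20 N per finger or press it into the holder with more than 20 N, and set it down gently rather than dropping it. Leave the other two bottles standing where they are.

Things in the scene. Friction and masses are not known exactly. Their poses are not given: they have to be found in the camera images.
- sample: The bottle to load: thin amber glass, BLUE cap, white paper band; loose, upright on the bench, about 110 g, 80 mm tall. Origin: centre of its underside, z up. Straight wall 46 mm across from 0 to 48 mm height, 29 mm neck at 56 to 62, cap 35 mm across at 62 to 80. Grip glass or cap from above. It cracks if a finger squeezes it, or it is pressed on the holder, with over 20 N; 6 to 10 N of grip carries it.
- white_cap: Bystander: amber glass bottle with a WHITE cap, same shape and size as the sample bottle, loose, upright on the bench. Origin: centre of its underside. Leave it alone.
- clear: Bystander: clear, colourless glass bottle (looks pale) with a blue cap, same shape and size as the sample bottle, loose, upright on the bench. Origin: centre of its underside. Leave it alone.
- holder: Bottle holder: fixed beige block on the bench, 140 mm (x) by 160 mm (y), 50 mm tall, turned up to 30 degrees, four black knobs on its robot side. In its top is one round well, 68 mm across, 14 mm deep, with a black floor 36 mm above the bench. Origin: at bench level straight below the centre of the well, z up; the block reaches 85 mm from it to -x, 55 mm to +x, 80 mm to either side.
There are look-alikes about, which are no part of the job. Leave any purple look-alike of the sample alone.

How it is judged:
At the end, for the whole second after the job is handed in: The blue-capped amber bottle stands on the floor of the holder's well (underside within 16 mm of the well's centre and 6 mm of its floor), upright within 10 degrees, at rest and released; the other two bottles stand within 25 mm of where they began (horizontal distance between sample and holder below 0.016 m and z of sample in the frame of holder between 0.03 and 0.042 m and angle between sample's own z axis and vertical below 0.175 rad and linear speed of sample below 0.02 m/s and contact force between the fingers and sample below 0.1 N and distance of each of white_cap, clear from where it was at the start of the episode below 0.025 m); the robot touches nothing.
It fails at once if the sample bottle is gripped with more than 20 N by each finger (40 N for both together) (contact force between the fingers and sample above 40 N).
It fails at once if the sample bottle is pressed or knocked against the holder with more than 20 N (contact force between sample and holder above 20 N).
It fails at once if the sample bottle is dropped (falls free of the fingers faster than 0.5 m/s) (contact force between the fingers and sample below 0.05 N and linear speed of sample above 0.5 m/s).
It fails at once if the white-capped bottle is shifted more than 25 mm or tipped (distance of white_cap from where it was at the start of the episode above 0.025 m or angle between white_cap's own z axis and vertical above 0.35 rad).
It fails at once if the clear bottle is shifted more than 25 mm or tipped (distance of clear from where it was at the start of the episode above 0.025 m or angle between clear's own z axis and vertical above 0.35 rad).
It also fails if it takes over 45 s, if anything falls off the work surface, if the arm or the gripper's body presses on something with over 40 N, if the wrist force passes 120 N, or if a joint passes its speed limit or range.

### The arm

A 6-joint arm with a two-finger parallel gripper is mounted at the origin on the work surface. World frame = base frame: x ahead of the robot, y to its left, z up, the work surface at z = 0. Lengths are in m, angles in rad, forces in N, time in s.
With the tool pointing down it reaches from about 0.35 to 0.775 m from the base axis. Payload 5.5 kg.
Tool frame: the origin (TCP) lies at the very end of the fingers, on their centre line; the grasp point (between the pads) lies 19 mm behind it; z points along the fingers, y is the line along which they close (so a half turn about z gives the same grasp; the last joint's range is limited). The gripper opens to 85 mm and grips with 20 to 120 N. Pads are 22 mm wide; open, the fingers measure 114 mm over their backs; the gripper's body (76 mm by 85 mm) begins 54 mm behind the grasp point. The pads swing forward as they close: fully open they stand 13 mm farther back than shut.
Start: joints at [-0.14, 0.313, 0.046, 1.304, 0, 1.431], TCP at [0.575, -0, 0.231] pointing down, gripper open.
Joint ranges: [-2.76, 2.76], [-0.86, 1.69], [-1.03, 1.26], [-2.2, 2.34], [-1.47, 1.5], [-3.14, 3.14]. Speed limits (rad/s): [2.57, 2.57, 3.14, 3.14, 3.14, 3.14].

### API

Orientations are given as a unit quaternion [w, x, y, z].
In Python, from workcell import env gives the robot as it stands. The module is installed in compiled form; this text tells all that it offers.
- The arm moves only by the tool jog_arm, never from a script. Its argument "rows" is a list of rows, each a list of 6 numbers: the shift along the world's x, y, z in units of 40 mm (1.0 is 40 mm), then the turn, a rotation vector about the world's x, y, z in units of 6 degrees (1.0 is 6 degrees). In form: [[x, y, z, wx, wy, wz], ...]. A call has 1 to 12 rows; each row is the pose to reach, as a shift and turn from the pose commanded when the call began; what a row does not reach only later rows make up. A row lasts 1/12 s, in which the tool goes at most 41.7 mm and 7.16 degrees, less where a joint would pass 70% of its speed; a pose out of reach is approached as far as the arm can. A call with a gripper value outside its range is refused whole. "jaw" is the gripper command: -1 is fully open, 1 is shut, values between are in proportion, set as the call begins (left out, the last holds). The fingers move at their own pace and stop on an object; "force" is the grip in N (left out, the last holds). Time passes only in rows, so rows that repeat a pose let the fingers close. It gives the time, the measured TCP pose, the force, the opening and the grip force at its end, in the units of the state.
- env.get_state(): the state, without advancing time (a new reading comes with each control period).
- env.read_camera(name): name is "scene" or "side" or "wrist"; returns a dict with "pixels" (384x512x3 uint8, red, green, blue), "mtx" (3x3 intrinsics, pixels), "cam_to_world" (4x4, takes a point from camera to world coordinates). Camera axes: x right, y up, looking along -z (the intrinsics and any distortion apply to the point x, -y, -z); pixel columns grow to the right and rows downward; lengths in m; the calibration is good to about 2 mm. A picture is of the moment at which its call begins. There is no depth.
- env.hand_in(): hands the job in; it is judged then, once.
The state is a dict: "clock": time; "joint_pos": joint angles; "qvel": joint speeds; "tau": joint torques, N m; "tcp_pos": TCP position; "orientation": TCP orientation; "wrist_force": force on the tool from outside, world axes, zero at the start; "ft_torque": the same for the moment, N m; "finger_gap": finger opening in m; "grip_force": force on a finger pad.
Only numpy, scipy, OpenCV 4.12 (cv2) and the standard library are available. Lean on these libraries where they do the work, as an engineer would, in place of code of your own. Each camera call takes 0.05 s, during which the arm holds its last target. There are 200 camera calls.

## Working session

There is one attempt and no reset: what is moved stays moved. The work goes in short steps, Python scripts to look and compute and a tool call to move; the robot and the scene stay as the last step left them, time stands still between calls to the robot, and variables do not carry over. Pictures are saved under pics/ and viewed, at most 10 in all, crops included, and the job is handed in when it is done.

Besides the shell and the picture viewer there is one more tool, called after "Request:" as a command line: name --pt "numbers of a row" for each row, then --argument value for the rest. jog_arm: Moves the arm, as the interface text tells. Its arguments: {"type":"object","properties":{"rows":{"type":"array","items":{"type":"array","items":{"type":"number"}}},"jaw":{"type":"number"},"force":{"type":"number"}},"required":["rows"]}

```bash
mkdir -p pics; python3 - <<'E'
from workcell import env
import cv2,numpy as np
ims=[]
for n in("scene","side"):
    c=env.read_camera(n); np.savez(n+".npz",**c); ims.append(c["pixels"]); print(n,c["mtx"].round(1).tolist(),c["cam_to_world"].round(3).tolist(),[k for k in c])
cv2.imwrite("pics/a.png",cv2.cvtColor(cv2.resize(ims[0],(800,600)),cv2.COLOR_RGB2BGR))
cv2.imwrite("pics/b.png",cv2.cvtColor(cv2.resize(ims[1],(800,600)),cv2.COLOR_RGB2BGR))
print(env.get_state())
E
```

```text
scene [[429.4, 0.0, 262.1], [0.0, 429.4, 193.9], [0.0, 0.0, 1.0]] [[-0.766, -0.373, 0.524, 0.994], [0.643, -0.418, 0.642, 0.57], [-0.02, 0.828, 0.56, 0.523], [0.0, 0.0, 0.0, 1.0]] ['pixels', 'mtx', 'cam_to_world']
side [[395.2, 0.0, 247.1], [0.0, 395.2, 189.0], [0.0, 0.0, 1.0]] [[0.891, 0.28, -0.357, 0.214], [-0.454, 0.527, -0.718, -0.621], [-0.013, 0.802, 0.597, 0.565], [0.0, 0.0, 0.0, 1.0]] ['pixels', 'mtx', 'cam_to_world']
{'clock': 0.1, 'joint_pos': array([-1.39613757e-01,  3.13954920e-01,  4.51119284e-02,  1.30358701e+00,
       -3.10614042e-05,  1.43117677e+00]), 'qvel': array([-0.00064497, -0.00093584,  0.00306929,  0.00170369,  0.00042708,
       -0.0003745 ]), 'tau': array([ 3.58776997e-03, -4.81727242e+01,  2.99244744e+01,  1.27543980e-02,
       -1.12281841e-04,  1.60051752e-05]), 'tcp_pos': array([5.74558735e-01, 3.50552504e-05, 2.30489087e-01]), 'orientation': array([-6.43003492e-04,  7.07104485e-01,  7.07108605e-01, -5.03994329e-04]), 'wrist_force': array([-0.36754139, -0.37076361,  0.20935199]), 'ft_torque': array([-0.00596997, -0.05503117,  0.01888384]), 'grip_force': 0.0, 'finger_gap': 0.08531245155905187}
```

View pics/a.png

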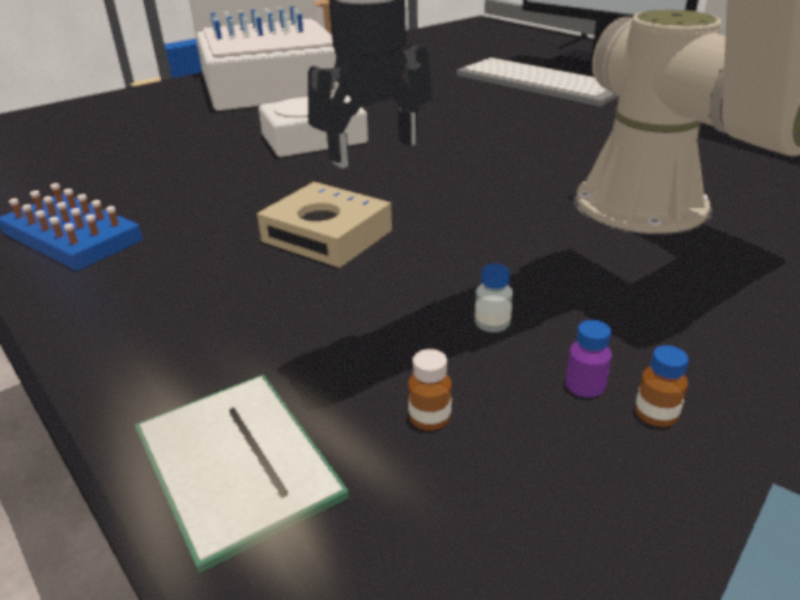

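View pics/b.png

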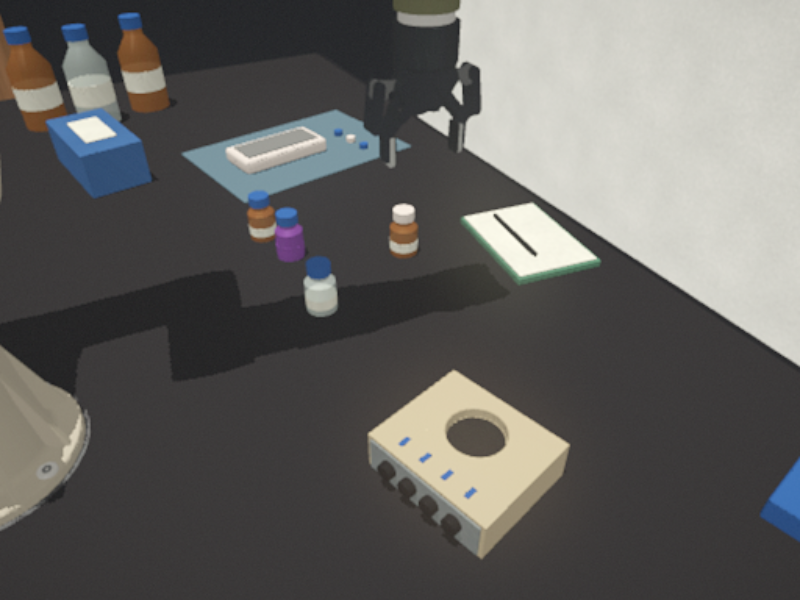

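Scene view (800 px): sample's blue cap at (668,362), purple look-alike at (590,335), white cap at (430,365), clear at (494,275), well at (320,212). Side view: sample's cap at (258,200), purple (287,218), white (404,214), clear (319,267), well (477,434).

```bash
cat > h.py <<'E'
import cv2,numpy as np
def ray(c,uv):
    M=c["cam_to_world"]; d=np.linalg.inv(c["mtx"])@[uv[0],uv[1],1]
    return M[:3,3],M[:3,:3]@(d*[1,-1,-1])
def onz(c,uv,z):
    o,d=ray(c,uv); return (o+d*(z-o[2])/d[2])[:3]
def tri(rs):
    A=0;b=0
    for o,d in rs:
        d=d/np.linalg.norm(d);P=np.eye(3)-np.outer(d,d);A=A+P;b=b+P@o
    return np.linalg.solve(A,b)
def blob(c,uv,lo,hi,r=25):
    """centroid, area, bbox of the HSV-masked component nearest uv"""
    m=cv2.inRange(cv2.cvtColor(c["pixels"],cv2.COLOR_RGB2HSV),lo,hi)
    n,l,s,ct=cv2.connectedComponentsWithStats(m)
    k=min((i for i in range(1,n) if s[i,4]>20),key=lambda i:np.hypot(*(ct[i]-uv)))
    return ct[k],s[k],l==k
BLUE=((100,120,40),(125,255,255)); WHITE=((0,0,120),(179,60,255)); BEIGE=((10,30,90),(35,150,255))
E
python3 - <<'E'
from h import *
C={n:dict(np.load(n+".npz")) for n in("scene","side")}
S={"sample":((668,362),(258,200),BLUE),"purple":((592,335),(287,218),BLUE),"white":((430,362),(404,213),WHITE),"clear":((494,275),(319,267),BLUE)}
for k,(a,b,col) in S.items():
    rs=[];o=[]
    for n,uv in(("scene",a),("side",b)):
        ct,s,_=blob(C[n],np.array(uv)*.64,*col); rs.append(ray(C[n],ct)); o+=[ct.round(1).tolist(),s.tolist(),onz(C[n],ct,.073).round(4).tolist()]
    print(k,tri(rs).round(4),*o)
for n,uv in(("scene",(320,212)),("side",(477,434))):
    c=C[n]; _,s,m=blob(c,np.array(uv)*.64,*BEIGE)
    inv=(~m).astype(np.uint8); nn,l,st,ct=cv2.connectedComponentsWithStats(inv)
    k=min((i for i in range(1,nn) if st[i,4]>100),key=lambda i:np.hypot(*(ct[i]-np.array(uv)*.64)))
    cs=max(cv2.findContours((l==k).astype(np.uint8),0,1)[0],key=len)[:,0]
    P=np.array([onz(c,p,.05) for p in cs])
    print(n,st[k],"well span x",P[:,0].min(),P[:,0].max(),"y",P[:,1].min(),P[:,1].max(), "ctr",cv2.minEnclosingCircle(P[:,:2].astype(np.float32)))
E
```

```text
sample [0.4404 0.3195 0.0736] [428.2, 230.8] [417, 221, 24, 21, 405] [0.439, 0.3192, 0.073] [165.0, 127.1] [159, 122, 13, 11, 126] [0.4409, 0.3198, 0.073]
purple [0.4618 0.2386 0.0738] [379.7, 213.8] [369, 204, 23, 21, 366] [0.46, 0.2381, 0.073] [183.0, 138.4] [176, 133, 15, 12, 149] [0.4625, 0.2392, 0.073]
white [0.6331 0.1582 0.0737] [274.8, 233.4] [264, 223, 22, 22, 399] [0.6317, 0.1579, 0.073] [257.8, 136.4] [251, 130, 15, 14, 171] [0.6342, 0.1586, 0.073]
clear [0.4531 0.0793 0.0731] [316.6, 176.2] [308, 169, 18, 16, 247] [0.4518, 0.0793, 0.073] [203.5, 170.6] [196, 164, 16, 14, 192] [0.4538, 0.0786, 0.073]
scene [171 145  39  18 276] well span x 0.5441951815803137 0.5932309877060509 y -0.2752338481278206 -0.14631776889035353 ctr ((0.5688139200210571, -0.21077579259872437), 0.06546090543270111)
side [286 268  37  24 665] well span x 0.4642778752496749 0.519405017815249 y -0.2961566771041796 -0.24392428115091797 ctr ((0.49066537618637085, -0.2712545394897461), 0.030138643458485603)
```

Request:
jog_arm --pt "-0.2 0.4 0 0 0 0" --pt "-0.5 1.2 0 0 0 0" --pt "-0.8 2.0 0 0 0 0" --pt "-1.2 2.8 0 0 0 0" --pt "-1.5 3.6 0 0 0 0" --pt "-1.9 4.4 0 0 0 0" --pt "-2.2 5.2 0 0 0 0" --pt "-2.5 6.0 0 0 0 0" --pt "-2.9 6.8 0 0 0 0" --pt "-3.2 7.6 0 0 0 0" --pt "-3.36 8.0 -0.5 0 0 0" --pt "-3.36 8.0 -1 0 0 0" --jaw -1 --force 20

```text
clock: 1.1
tcp_pos: [0.4397, 0.3236, 0.1917]
orientation: [-0.0, 0.705, 0.709, 0.002]
wrist_force: [0.5, -1.1, -0.6]
finger_gap: 0.0852
grip_force: 0.0
```

```bash
python3 - <<'E'
from workcell import env
from h import *
c=env.read_camera("wrist"); np.savez("wrist.npz",**c)
cv2.imwrite("pics/c.png",cv2.cvtColor(c["pixels"],cv2.COLOR_RGB2BGR))
print(c["cam_to_world"].round(3).tolist()); s=env.get_state(); print(s["tcp_pos"],s["orientation"],s["joint_pos"])
M=c["cam_to_world"];p=np.linalg.inv(M)@[.4405,.3195,.08,1]; q=c["mtx"]@(p[:3]*[1,-1,-1]); uv=q[:2]/q[2]; print("expect",uv)
ct,s,_=blob(c,uv,*BLUE); print(ct,s,onz(c,ct,.08))
E
```

```text
[[1.0, -0.003, -0.005, 0.438], [0.004, 0.945, 0.327, 0.41], [0.003, -0.327, 0.945, 0.335], [0.0, 0.0, 0.0, 1.0]]
[0.43780778 0.32097696 0.18664619] [-0.00083891  0.70578545  0.70842071 -0.00250976] [ 4.84662696e-01  2.72647993e-01 -1.19715924e-01  1.18372387e+00
  1.05751302e-04  2.05173190e+00]
expect [262.64900131 187.39404438]
[260.39533417 184.22887768] [ 239  161   44   47 1586] [0.43872236 0.32212197 0.08      ]
```

View pics/c.png

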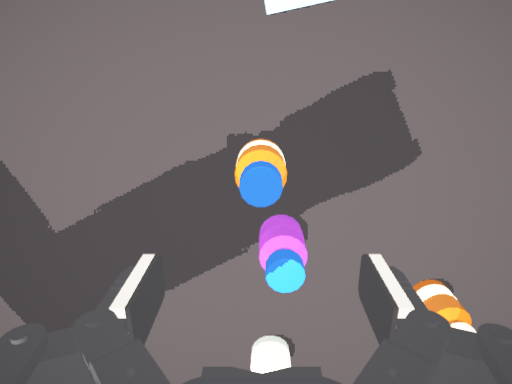

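Wrist view: sample cap at (260,184), purple cap at (285,270), the gripper is lined up. Descending.

Request:
jog_arm --pt "0 0 -0.3 0 0 0" --pt "0 0 -0.8 0 0 0" --pt "0 0 -1.3 0 0 0" --pt "0 0 -1.8 0 0 0" --pt "0 0 -2.2 0 0 0" --pt "0 0 -2.6 0 0 0" --pt "0 0 -2.9 0 0 0" --pt "0 0 -3.2 0 0 0" --pt "0 0 -3.4 0 0 0" --pt "0 0 -3.5 0 0 0" --pt "0 0 -3.5 0 0 0" --pt "0 0 -3.5 0 0 0"

```text
clock: 2.15
tcp_pos: [0.4409, 0.3199, 0.0516]
orientation: [0.0, 0.707, 0.707, 0.0]
wrist_force: [-0.0, -0.3, 0.2]
finger_gap: 0.0854
grip_force: 0.0
```

Request:
jog_arm --pt "0 0 0 0 0 0" --pt "0 0 0 0 0 0" --pt "0 0 0 0 0 0" --pt "0 0 0 0 0 0" --pt "0 0 0 0 0 0" --pt "0 0 0 0 0 0" --pt "0 0 0 0 0 0" --pt "0 0 0 0 0 0" --jaw 0.06

```text
clock: 2.82
tcp_pos: [0.4406, 0.32, 0.0513]
orientation: [0.0, 0.707, 0.707, 0.0]
wrist_force: [1.2, 0.0, -0.7]
finger_gap: 0.0403
grip_force: 0.0
```

Request:
jog_arm --pt "0 0 0 0 0 0" --pt "0 0 0 0 0 0" --pt "0 0 0 0 0 0" --pt "0 0 0 0 0 0" --jaw 0.15

```text
clock: 3.15
tcp_pos: [0.4404, 0.32, 0.0514]
orientation: [-0.0, 0.707, 0.707, -0.0]
wrist_force: [-1.5, -0.1, 1.6]
finger_gap: 0.0366
grip_force: 1.0
```

Request:
jog_arm --pt "0 0 0 0 0 0" --pt "0 0 0 0 0 0" --pt "0 0 0 0 0 0" --pt "0 0 0 0 0 0" --jaw 0.18

```text
clock: 3.48
tcp_pos: [0.4405, 0.32, 0.0514]
orientation: [-0.0, 0.707, 0.707, -0.0]
wrist_force: [-2.9, 0.1, 4.5]
finger_gap: 0.0347
grip_force: 4.0
```

Request:
jog_arm --pt "0 0 0 0 0 0" --pt "0 0 0 0 0 0" --pt "0 0 0 0 0 0" --pt "0 0 0 0 0 0" --jaw 0.2

```text
clock: 3.82
tcp_pos: [0.4404, 0.32, 0.0515]
orientation: [-0.0, 0.707, 0.707, -0.0]
wrist_force: [-2.9, 0.5, 4.9]
finger_gap: 0.0347
grip_force: 15.9
```

Request:
jog_arm --pt "0 0 0 0 0 0" --pt "0 0 0 0 0 0" --pt "0 0 0 0 0 0" --jaw 0.19

```text
clock: 4.07
tcp_pos: [0.4404, 0.32, 0.0515]
orientation: [-0.0, 0.707, 0.707, -0.0]
wrist_force: [-2.3, -1.2, 4.6]
finger_gap: 0.0345
grip_force: 11.8
```

Request:
jog_arm --pt "0 0 0.1 0 0 0" --pt "0 0 0.2 0 0 0" --pt "0 0 0.4 0 0 0" --pt "0 0 0.6 0 0 0" --pt "0 0 0.8 0 0 0" --pt "0 0 1.0 0 0 0" --pt "0 0 1.1 0 0 0" --pt "0 0 1.2 0 0 0"

```text
clock: 4.73
tcp_pos: [0.4411, 0.3202, 0.1003]
orientation: [0.0, 0.707, 0.707, 0.001]
wrist_force: [-0.1, -0.3, -1.0]
finger_gap: 0.0348
grip_force: 11.0
```

```bash
python3 - <<'E'
from workcell import env
import cv2
c=env.read_camera("wrist")
cv2.imwrite("pics/d.png",cv2.cvtColor(c["pixels"],cv2.COLOR_RGB2BGR))
s=env.get_state(); print(s["grip_force"],s["finger_gap"],s["wrist_force"],s["ft_torque"])
E
```

```text
10.982237022835761 0.034889581559052425 [ 0.15011702  0.03178243 -0.89483662] [ 0.00393467  0.00247805 -0.01307366]
```

View pics/d.png

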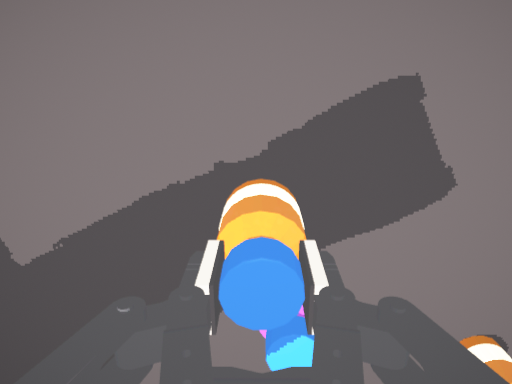

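Held cleanly (cap at (262,282) between pads, 0.9 N weight). Lift, then carry past the well so the wrist camera sees it.

Request:
jog_arm --pt "0 0 0.3 0 0 0" --pt "0 0 0.7 0 0 0" --pt "0 0 1.1 0 0 0" --pt "0 0 1.5 0 0 0" --pt "0 0 1.9 0 0 0" --pt "0 -0.2 2.2 0 0 0" --pt "0 -0.5 2.4 0 0 0" --pt "0 -1.0 2.5 0 0 0" --pt "0 -1.6 2.5 0 0 0" --pt "0.1 -2.3 2.5 0 0 0" --pt "0.2 -3.0 2.5 0 0 0" --pt "0.3 -3.7 2.5 0 0 0"

```text
clock: 5.78
tcp_pos: [0.4518, 0.1698, 0.1989]
orientation: [-0.0, 0.707, 0.707, -0.001]
wrist_force: [1.1, -0.2, -0.0]
finger_gap: 0.0346
grip_force: 11.0
```

Request:
jog_arm --pt "0.1 -0.7 0 0 0 0" --pt "0.2 -1.4 0 0 0 0" --pt "0.3 -2.1 0 0 0 0" --pt "0.4 -2.8 0 0 0 0" --pt "0.5 -3.5 0 0 0 0" --pt "0.6 -4.2 0 0 0 0" --pt "0.6 -4.9 0 0 0 0" --pt "0.7 -5.6 0 0 0 0" --pt "0.7 -6.3 0 0 0 0" --pt "0.8 -7.0 0 0 0 0" --pt "0.8 -7.7 0 0 0 0" --pt "0.8 -8.4 0 0 0 0"

```text
clock: 6.78
tcp_pos: [0.4833, -0.166, 0.1989]
orientation: [-0.0, 0.707, 0.707, -0.0]
wrist_force: [0.4, 0.4, -1.4]
finger_gap: 0.0345
grip_force: 11.0
```

Request:
jog_arm --pt "0.1 -0.7 0 0 0 0" --pt "0.15 -1.4 0 0 0 0" --pt "0.15 -2.1 0 0 0 0" --pt "0.15 -2.7 0 0 0 0" --pt "0.15 -3.3 0 0 0 0" --pt "0.15 -3.8 0 0 0 0" --pt "0.15 -4.2 0 0 0 0" --pt "0.15 -4.5 0 0 0 0" --pt "0.15 -4.65 0 0 0 0" --pt "0.15 -4.65 0 0 0 0" --pt "0.15 -4.65 0 0 0 0"

```text
clock: 7.7
tcp_pos: [0.4904, -0.3495, 0.1991]
orientation: [-0.0, 0.707, 0.707, 0.0]
wrist_force: [-0.0, 0.6, -0.8]
finger_gap: 0.0347
grip_force: 11.0
```

```bash
python3 - <<'E'
from workcell import env
from h import *
c=env.read_camera("wrist"); np.savez("wrist2.npz",**c)
cv2.imwrite("pics/e.png",cv2.cvtColor(c["pixels"],cv2.COLOR_RGB2BGR))
s=env.get_state(); print(s["grip_force"],s["tcp_pos"],s["joint_pos"])
print(c["cam_to_world"].round(3).tolist())
E
```

```text
10.980501319281757 [ 0.49050971 -0.34911529  0.19927213] [-7.52007856e-01  3.76652753e-01  5.82671022e-02  1.25314173e+00
  3.49545080e-04  8.18121256e-01]
[[1.0, 0.001, -0.001, 0.49], [-0.001, 0.944, 0.329, -0.263], [0.001, -0.329, 0.944, 0.342], [0.0, 0.0, 0.0, 1.0]]
```

View pics/e.png

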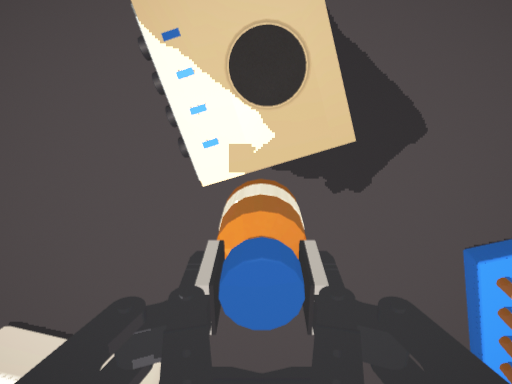

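The well is clear: black disc centred near (267,65); block turned by about 15°.

```bash
python3 - <<'E'
from h import *
c=dict(np.load("wrist2.npz")); g=c["pixels"].max(2); 
n,l,s,ct=cv2.connectedComponentsWithStats((g<80).astype(np.uint8)); k=l[65,267]; print(s[k],ct[k])
cs=max(cv2.findContours((l==k).astype(np.uint8),0,1)[0],key=len)[:,0]
e=cv2.fitEllipse(cs); print(e)
for z in(.036,.05):
    P=np.array([onz(c,p,z)[:2] for p in cs],np.float32); print(z,onz(c,ct[k],z),cv2.fitEllipse(P))
E
```

```text
[ 229   25   76   80 4800] [266.84541667  64.74854167]
((266.8414001464844, 64.74468231201172), (75.0527114868164, 79.55411529541016), 3.204909563064575)
0.036 [ 0.49462914 -0.26288851  0.036     ] ((0.49462705850601196, -0.2640167474746704), (0.06303006410598755, 0.06310460716485977), 153.35072326660156)
0.05 [ 0.49440184 -0.26290804  0.05      ] ((0.4943998456001282, -0.26398465037345886), (0.06014680862426758, 0.06021794304251671), 153.3507537841797)
```

Request:
jog_arm --pt "0.05 0.3 0 0 0 0" --pt "0.1 0.8 0 0 0 0" --pt "0.1 1.3 0 0 0 0" --pt "0.1 1.8 0 0 0 0" --pt "0.1 2.1 0 0 0 0" --pt "0.1 2.15 0 0 0 0" --pt "0.1 2.15 0 0 0 0" --pt "0.1 2.15 -0.3 0 0 0" --pt "0.1 2.15 -0.7 0 0 0" --pt "0.1 2.15 -1.1 0 0 0" --pt "0.1 2.15 -1.4 0 0 0" --pt "0.1 2.15 -1.6 0 0 0"

```text
clock: 8.75
tcp_pos: [0.4942, -0.2645, 0.1338]
orientation: [-0.001, 0.707, 0.707, -0.0]
wrist_force: [0.4, -0.2, -1.5]
finger_gap: 0.0347
grip_force: 11.0
```

Request:
jog_arm --pt "0 0 -0.1 0 0 0" --pt "0 0 -0.3 0 0 0" --pt "0 0 -0.5 0 0 0" --pt "0 0 -0.7 0 0 0" --pt "0 0 -0.85 0 0 0" --pt "0 0 -0.95 0 0 0" --pt "0 0 -1.03 0 0 0" --pt "0 0 -1.08 0 0 0" --pt "0 0 -1.1 0 0 0" --pt "0 0 -1.1 0 0 0"

```text
clock: 9.58
tcp_pos: [0.4947, -0.264, 0.0913]
orientation: [0.0, 0.707, 0.707, 0.0]
wrist_force: [-0.5, 0.7, -1.0]
finger_gap: 0.0344
grip_force: 11.0
```

```bash
python3 - <<'E'
from workcell import env
import cv2
c=env.read_camera("side")
cv2.imwrite("pics/f.png",cv2.cvtColor(cv2.resize(c["pixels"][180:380,180:430],(750,600)),cv2.COLOR_RGB2BGR))
s=env.get_state(); print(s["tcp_pos"],s["grip_force"],s["wrist_force"])
E
```

```text
[ 0.49477476 -0.26409701  0.09153291] 11.00524420151487 [ 0.03751379  0.57483757 -0.61899625]
```

View pics/f.png

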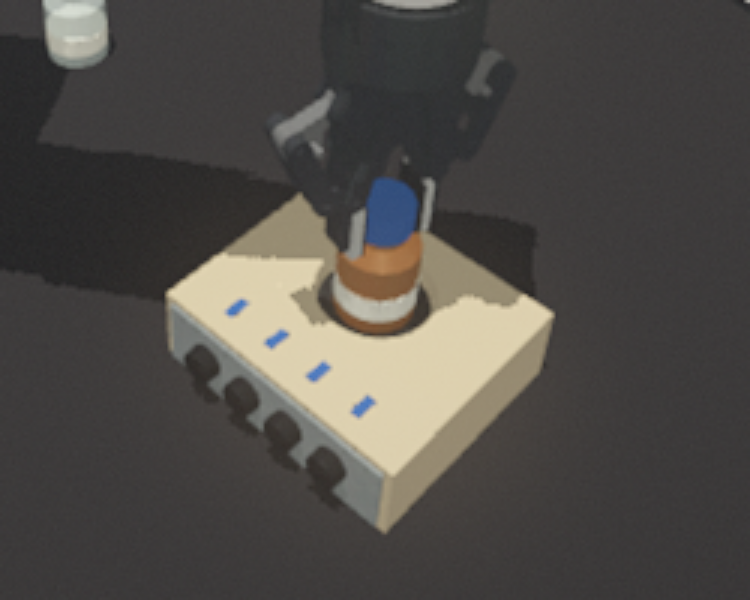

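The bottle (base at (375,328)) is inside the well opening (320–430), a few mm above the floor. Lowering slowly.

Request:
jog_arm --pt "0 0 -0.015 0 0 0" --pt "0 0 -0.03 0 0 0" --pt "0 0 -0.045 0 0 0" --pt "0 0 -0.06 0 0 0" --pt "0 0 -0.075 0 0 0" --pt "0 0 -0.075 0 0 0"

```text
clock: 10.13
tcp_pos: [0.4946, -0.264, 0.0882]
orientation: [-0.0, 0.707, 0.707, 0.0]
wrist_force: [-0.6, 0.5, -1.0]
finger_gap: 0.0342
grip_force: 11.0
```

Request:
jog_arm --pt "0 0 -0.01 0 0 0" --pt "0 0 -0.02 0 0 0" --pt "0 0 -0.02 0 0 0"

```text
clock: 10.38
tcp_pos: [0.4947, -0.2641, 0.0875]
orientation: [0.0, 0.707, 0.707, 0.0]
wrist_force: [0.6, 0.3, -1.4]
finger_gap: 0.0345
grip_force: 11.0
```

Request:
jog_arm --pt "0 0 -0.01 0 0 0" --pt "0 0 -0.02 0 0 0" --pt "0 0 -0.02 0 0 0"

```text
clock: 10.63
tcp_pos: [0.4947, -0.2641, 0.0875]
orientation: [0.0, 0.707, 0.707, 0.0]
wrist_force: [-1.7, 0.8, 5.4]
finger_gap: 0.0343
grip_force: 11.8
```

Request:
jog_arm --pt "0 0 -0.01 0 0 0" --pt "0 0 -0.015 0 0 0" --pt "0 0 -0.015 0 0 0"

```text
clock: 10.88
tcp_pos: [0.4947, -0.2641, 0.0874]
orientation: [0.001, 0.707, 0.707, -0.0]
wrist_force: [-2.0, 1.6, 8.5]
finger_gap: 0.035
grip_force: 12.3
```

Seated. Ease off, then open slowly.

Request:
jog_arm --pt "0 0 0.01 0 0 0" --pt "0 0 0.02 0 0 0" --pt "0 0 0.02 0 0 0"

```text
clock: 11.13
tcp_pos: [0.4947, -0.2641, 0.0874]
orientation: [0.0, 0.707, 0.707, 0.0]
wrist_force: [-1.8, 1.2, 6.2]
finger_gap: 0.0348
grip_force: 11.9
```

Request:
jog_arm --pt "0 0 0 0 0 0" --pt "0 0 0 0 0 0" --pt "0 0 0 0 0 0" --jaw 0.16

```text
clock: 11.38
tcp_pos: [0.4948, -0.2641, 0.0871]
orientation: [0.0, 0.707, 0.707, 0.0]
wrist_force: [-1.2, 0.2, 5.0]
finger_gap: 0.0356
grip_force: 2.3
```

Request:
jog_arm --pt "0 0 0 0 0 0" --pt "0 0 0 0 0 0" --pt "0 0 0 0 0 0" --pt "0 0 0 0 0 0" --jaw 0.08

```text
clock: 11.72
tcp_pos: [0.4945, -0.2639, 0.0865]
orientation: [-0.0, 0.707, 0.707, 0.0]
wrist_force: [0.3, 0.1, -0.2]
finger_gap: 0.0396
grip_force: 0.0
```

Request:
jog_arm --pt "0 0 0 0 0 0" --pt "0 0 0 0 0 0" --pt "0 0 0 0 0 0" --pt "0 0 0 0 0 0" --pt "0 0 0 0 0 0" --pt "0 0 0 0 0 0" --jaw -0.6

```text
clock: 12.22
tcp_pos: [0.4946, -0.264, 0.0869]
orientation: [0.0, 0.707, 0.707, 0.0]
wrist_force: [0.8, 0.1, 0.5]
finger_gap: 0.0681
grip_force: 0.0
```

Request:
jog_arm --pt "0 0 0.2 0 0 0" --pt "0 0 0.5 0 0 0" --pt "0 0 0.9 0 0 0" --pt "0 0 1.4 0 0 0" --pt "0 0 1.9 0 0 0" --pt "0 0 2.4 0 0 0" --pt "0 0 2.8 0 0 0" --pt "0 0 3.0 0 0 0" --pt "0 0 3.0 0 0 0"

```text
clock: 12.97
tcp_pos: [0.4957, -0.2648, 0.2095]
orientation: [0.002, 0.707, 0.707, 0.0]
wrist_force: [0.6, 0.6, 0.0]
finger_gap: 0.0682
grip_force: 0.0
```

```bash
python3 - <<'E'
from workcell import env
import cv2
c=env.read_camera("side")
cv2.imwrite("pics/g.png",cv2.cvtColor(cv2.resize(c["pixels"],(800,600)),cv2.COLOR_RGB2BGR))
E
```

```text
(no output)
```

View pics/g.png

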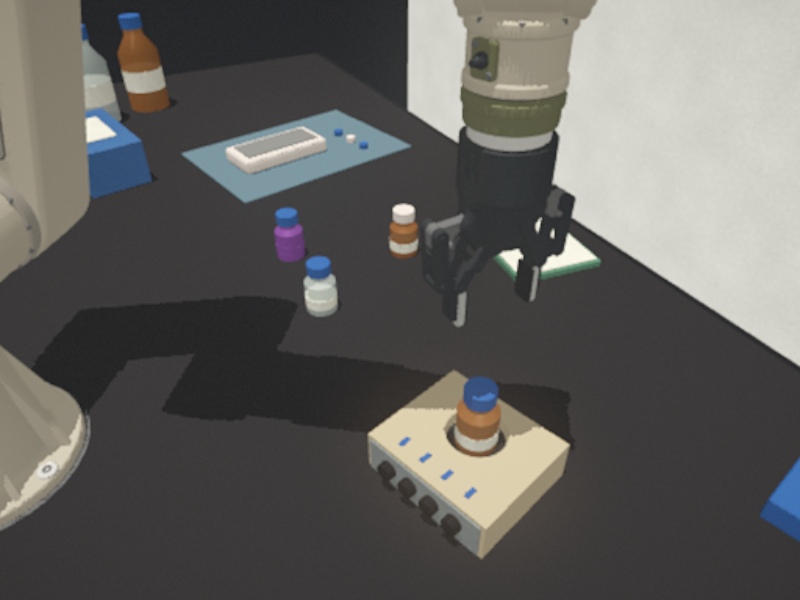

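The bottle stands upright, centred in the well at (478,425). The gripper is clear and the other bottles (404,232), (320,287) and (289,237) haven't moved.

```bash
python3 -c "
from workcell import env
print(env.hand_in())"
```

```text
the job is handed in; nothing more can be done
None
```

I stood the blue-capped amber bottle upright in the holder's well, released it and handed the job in at about 13 s; the highest finger grip I read was 15.9 N and the highest wrist force while seating it was 8.5 N, the other bottles look unmoved in the last picture, and the hand-in call returned no verdict.

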